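# Cull the odd brass latches, shut the case, hang the reject caddy

## Robot

A 6-joint arm with a two-finger parallel gripper is mounted at the origin on the work surface. World frame = base frame: x ahead of the robot, y to its left, z up, the work surface at z = 0. Lengths are in m, angles in rad, forces in N, time in s.
With the tool pointing down it reaches from about 0.3 to 0.775 m from the base axis. Payload 14.6 kg.
Tool frame: the origin (TCP) lies midway between the tips of the shut fingers; the grasp point (between the pads) lies 19 mm behind it (ctrl.pinch_z is the z of the grasp point in the tool frame, in m); z points along the fingers, y is the line along which they close (so a half turn about z gives the same grasp; the last joint's range is limited). The gripper opens to 94 mm and grips with 3 to 60 N. Pads are 16 mm wide; open, the fingers measure 119 mm over their backs; the gripper's body (75 mm by 177 mm) begins 78 mm behind the grasp point.
Start: joints at [-1.296, 0.3, 1.521, -0, 1.321, -0.067], TCP at [0.184, -0.518, 0.205] pointing down, gripper open.
Joint ranges: [-3.03, 3.03], [-0.79, 2.21], [0.23, 2.52], [-1.04, 4.18], [0, 3.07], [-2.55, 2.55]. Speed limits (rad/s): [2.22, 2.22, 2.57, 3.14, 3.14, 3.14].

## Interface

Orientations are given as [roll, pitch, yaw] about the fixed x, y, z axes, in that order (R = Rz(yaw) Ry(pitch) Rx(roll)).
In Python, from station import ctrl, camera, ticket gives the robot as it stands. The module is installed in compiled form; this text tells all that it offers.
- The arm moves only by the shell command python3 -m inch 'ROWS' [FORCE]. ROWS is text: rows parted by semicolons, each of 7 numbers parted by spaces: the opening, from -1 (shut) to 1 (fully open), then the shift along the tool's x, y, z in units of 0.03 m (1.0 is 0.03 m), then the turn, a rotation vector about the tool's x, y, z in units of 10 degrees (1.0 is 10 degrees). In form: grip dx dy dz rx ry rz; .... A call has 1 to 10 rows; each row shifts and turns the commanded pose from where the row before left it, along the tool's axes as they then stand; what a row does not reach is not made up. A row lasts 1/8 s, in which the tool goes at most 62.5 mm and 10.7 degrees, less where a joint would pass 70% of its speed; a pose out of reach is approached as far as the arm can. A call with a number of a shift or a turn outside -1 to 1 is refused whole. A call with a gripper value outside its range is refused whole. The fingers move at their own pace and stop on an object; FORCE is the grip in N (left out, the last holds). Time passes only in rows, so rows that do not move let the fingers close. It gives the time, the measured TCP pose, the force, the opening and the grip force at its end, in the units of the state.
- ctrl.get_obs(): the state, without advancing time (a new reading comes with each control period).
- camera(name): name is "side" or "top" or "wrist"; returns a dict with "img" (480x640x3 uint8, blue, green, red), "range_z" (480x640 float32, m along the optical axis (not along the pixel's ray), 0 where there is no reading), "intrinsics" (3x3 intrinsics, pixels), "view" (4x4, takes a point from world to camera coordinates). Camera axes: x right, y down, z forward; pixel columns grow to the right and rows downward; lengths in m; the calibration is good to about 2 mm. A picture is of the moment at which its call begins.
- ticket.hand_in(): hands the job in; it is judged then, once.
The state is a dict: "time_s": time; "qpos": joint angles; "joint_vel": joint speeds; "tau": joint torques, N m; "ee_pos": TCP position; "eef_rot": TCP orientation; "force": force on the tool from outside, world axes, zero at the start; "moment": the same for the moment, N m; "grip_width": finger opening in m; "grip_force": force on a finger pad.
Only numpy, scipy, OpenCV 4.12 (cv2) and the standard library are available. Lean on these libraries where they do the work, as an engineer would, in place of code of your own. Each camera call takes 0.05 s, during which the arm holds its last target. There are 200 camera calls.

## Task

Sort the brass cupboard latches on the mat: lay the whole, straight ones in the open black case and put every snapped-short or bent one in the metal caddy. When all are sorted, swing the upper half of the case fully shut over the good ones, and then hang the caddy by its handle across both prongs of the hook stand with the rejects still in it. Leave the other things on the table where they are.

Things in the scene. Friction and masses are not known exactly. Their poses are not given: they have to be found in the camera images.
- good0: GOOD piece. Brass turn-button (cupboard latch): flat bar 14 mm wide, 8 mm thick, round boss 12 mm across standing 6 mm above it. Origin: boss axis, underside; z up through the boss, x along the bar; starts flat on the mat, boss up. Whole and straight: 70 mm long, both ends rounded, boss at mid-length. May be absent.
- good1: GOOD piece. Brass turn-button (cupboard latch): flat bar 14 mm wide, 8 mm thick, round boss 12 mm across standing 6 mm above it. Origin: boss axis, underside; z up through the boss, x along the bar; starts flat on the mat, boss up. Whole and straight: 70 mm long, both ends rounded, boss at mid-length. May be absent.
- good2: GOOD piece. Brass turn-button (cupboard latch): flat bar 14 mm wide, 8 mm thick, round boss 12 mm across standing 6 mm above it. Origin: boss axis, underside; z up through the boss, x along the bar; starts flat on the mat, boss up. Whole and straight: 70 mm long, both ends rounded, boss at mid-length. May be absent.
- good3: GOOD piece. Brass turn-button (cupboard latch): flat bar 14 mm wide, 8 mm thick, round boss 12 mm across standing 6 mm above it. Origin: boss axis, underside; z up through the boss, x along the bar; starts flat on the mat, boss up. Whole and straight: 70 mm long, both ends rounded, boss at mid-length. May be absent.
- short0: ODD piece (snapped short). Brass turn-button (cupboard latch): flat bar 14 mm wide, 8 mm thick, round boss 12 mm across standing 6 mm above it. Origin: boss axis, underside; z up through the boss, x along the bar; starts flat on the mat, boss up. One arm is snapped off square 14 mm from the boss axis (the -x side); the +x arm is whole and reaches 35 mm. 49 mm long overall. May be absent.
- short1: ODD piece (snapped short). Brass turn-button (cupboard latch): flat bar 14 mm wide, 8 mm thick, round boss 12 mm across standing 6 mm above it. Origin: boss axis, underside; z up through the boss, x along the bar; starts flat on the mat, boss up. One arm is snapped off square 14 mm from the boss axis (the -x side); the +x arm is whole and reaches 35 mm. 49 mm long overall. May be absent.
- bent0: ODD piece (bent). Brass turn-button (cupboard latch): flat bar 14 mm wide, 8 mm thick, round boss 12 mm across standing 6 mm above it. Origin: boss axis, underside; z up through the boss, x along the bar; starts flat on the mat, boss up. The +x arm is straight and reaches 35 mm; from about 13 mm out, the -x arm is bent 43 degrees sideways, in the plane of the bar, towards +y. May be absent.
- bent1: ODD piece (bent). Brass turn-button (cupboard latch): flat bar 14 mm wide, 8 mm thick, round boss 12 mm across standing 6 mm above it. Origin: boss axis, underside; z up through the boss, x along the bar; starts flat on the mat, boss up. The +x arm is straight and reaches 35 mm; from about 13 mm out, the -x arm is bent 43 degrees sideways, in the plane of the bar, towards -y. May be absent.
- mat: Grey work mat, 300 x 260 mm, 3 mm thick, fixed; its origin is the centre of its underside. The brass pieces lie scattered on it, at least 75 mm apart centre to centre.
- case: Lower half of a black plastic clamshell case, fixed to the table: open box 130 (x) x 200 (y) x 35 mm high, walls 4 mm, floor 4 mm. Origin: centre of its underside. The hinge runs along its far (+x) rim; its yaw varies.
- case_in (a point): Centre of the inner floor of the case's lower half, 4 mm above the table; axes as the case.
- lid (a joint): Opening of the case's upper half, rad: 0 = shut, rims edge to edge; 1.5 to 1.75 at the start (about upright). A shell 130 x 200 mm, 25 mm deep, hinged on the +x rim of the lower half. Stiff hinge: stays where left, takes 2 to 4 N at the free edge; can be swung over by pushing its outer face near the free edge, then pressed shut from above.
- lid_hinge (a point): Middle of the case's hinge axis, 35.5 mm above the table; the axis is the case's y.
- lid_edge (a point): Middle of the outer corner of the upper half's free edge: 130 mm from the hinge along the shell, on the outer face (25 mm out). Axes of the upper half: when shut, as the case; z is the outward normal of its outer face. A small grey tab, 36 mm wide, sticks 12 mm out of this edge.
- caddy: Loose aluminium reject caddy: open tray 170 (x) x 124 (y) x 42 mm high, walls and floor 3 mm, about 0.35 kg. A rigid arched handle of 8 mm steel rod crosses its middle: uprights at y = +-57.5 mm, level bar along y centred 125 mm above the underside. Origin: centre of its underside, z up. Stands on the table at the start.
- caddy_grip (a point): Centre of the black grip on the middle of the caddy's handle bar, 125 mm above the caddy's underside; the grip is 40 mm long (y), 14 mm wide (x), 16 mm high; axes as the caddy.
- hook: Fixed two-prong hook stand. Origin: foot of its post, on the table. Two level prongs of 8 mm rod at y = +-36 mm run from the post to -x at 170 mm height (centre line); 148 mm out their tips turn up 13 mm (top 187 mm). Post 16 x 40 mm, 170 mm high; base 12 mm thick, x -35 to +75, y +-80 mm. The caddy's bar lies across both prongs, grip between them.
- hook_seat (a point): Top of the prongs midway between the two, 118 mm out from the post (towards -x) and 174 mm above the table: where the underside of the handle bar should rest; axes as the hook stand. A caddy hung nearer than 93 mm to the post leans against it.
- tin: Bystander: small round aluminium polish tin standing on the mat among the brass pieces, 36 mm across, 22 mm high. Origin: centre of underside.
- mug: Bystander: white ceramic mug, 76 mm across, 85 mm high. Origin: centre of underside.
- driver: Bystander: screwdriver, 180 mm long, lying on the table to the right of the caddy.
- jar: Bystander: amber glass jar, 56 mm across, 70 mm high. Origin: centre of underside.
- dish: Bystander: blue ceramic bowl, 120 mm across, 35 mm high. Origin: centre of underside.
- tape: Bystander: yellow tape measure, 70 x 40 x 60 mm high. Origin: centre of underside.

How it is judged:
By the outcome, as a careful person would: the job done as asked, in the order asked, and still so for the second after the job is handed in, with the robot touching nothing.
Of good0, good1, good2, good3 only 3 to 4 are there at a start; the rules pass over those that are not, and their reading is None.
Of short0, short1, bent0, bent1 only 2 to 4 are there at a start; the rules pass over those that are not, and their reading is None.
At some moment in a run one of good0, good1, good2, good3, short0, short1, bent0, bent1 may be knocked a few centimetres aside while the robot is not near it.
It also fails if it takes over 210 s, if anything falls off the work surface, if the arm or the gripper's body presses on something with over 40 N, if the wrist force passes 120 N, or if a joint passes its speed limit or range.

## Working session

There is one attempt and no reset: what is moved stays moved. The work goes in short steps, Python scripts to look and compute and a shell command to move; the robot and the scene stay as the last step left them, time stands still between calls to the robot, and variables do not carry over. Pictures are saved under pics/ and viewed, at most 14 in all, crops included, and the job is handed in when it is done.

```bash
mkdir -p pics; cat > h.py <<'E'
import numpy as np,cv2
from station import ctrl,camera
def ray(c,u,v,z):
    K=c["intrinsics"];V=c["view"];R=V[:3,:3];o=-R.T@V[:3,3]
    d=R.T@np.linalg.solve(K,[u,v,1.]);return o+d*(z-o[2])/d[2]
def cloud(c):
    K=c["intrinsics"];V=c["view"];z=c["range_z"];v,u=np.mgrid[:480,:640]
    p=np.stack([(u-K[0,2])/K[0,0]*z,(v-K[1,2])/K[1,1]*z,z],-1)
    return (p-V[:3,3])@V[:3,:3]
def save(c,n): cv2.imwrite(f"pics/{n}.png",c["img"])
E
python3 - <<'E'
from h import *
for n in("top","side"):
    c=camera(n);save(c,n+"0");np.savez(f"{n}0.npz",**c)
    print(n,c["intrinsics"].tolist(),c["view"].round(3).tolist())
o=ctrl.get_obs();print(o,ctrl.pinch_z)
E
```

```text
top [[612.794340074877, 0.0, 317.5656420943441], [0.0, 612.794340074877, 242.54015447309234], [0.0, 0.0, 1.0]] [[-0.007, -1.0, -0.017, -0.001], [-0.996, 0.009, -0.086, 0.54], [0.086, 0.016, -0.996, 1.75], [0.0, 0.0, 0.0, 1.0]]
side [[460.3560839196638, 0.0, 314.9969851759741], [0.0, 460.3560839196638, 238.1097240831286], [0.0, 0.0, 1.0]] [[-0.959, -0.283, 0.004, 0.481], [-0.152, 0.503, -0.851, 0.185], [0.239, -0.817, -0.525, 0.934], [0.0, 0.0, 0.0, 1.0]]
{'time_s': 0.1, 'qpos': array([-1.29558305e+00,  3.00417065e-01,  1.52150763e+00, -9.92534396e-06,
        1.32071551e+00, -6.66364889e-02]), 'joint_vel': array([ 0.00082158, -0.00176123, -0.00141316, -0.00212378,  0.00046601,
       -0.00031026]), 'tau': array([ 4.63634660e-04, -5.32648051e+01, -3.53285801e+01,  7.08997459e-02,
        2.34483078e-02, -6.33535251e-05]), 'ee_pos': array([ 0.18428838, -0.51795609,  0.20494705]), 'eef_rot': array([-3.14054678e+00, -6.01609409e-05,  3.41852194e-01]), 'force': array([-0.01658449, -0.12781956, -0.71101536]), 'moment': array([-0.00175388,  0.017971  ,  0.01012173]), 'grip_force': 0.0, 'grip_width': 0.09403220405930084} -0.0188
```

View pics/top0.png

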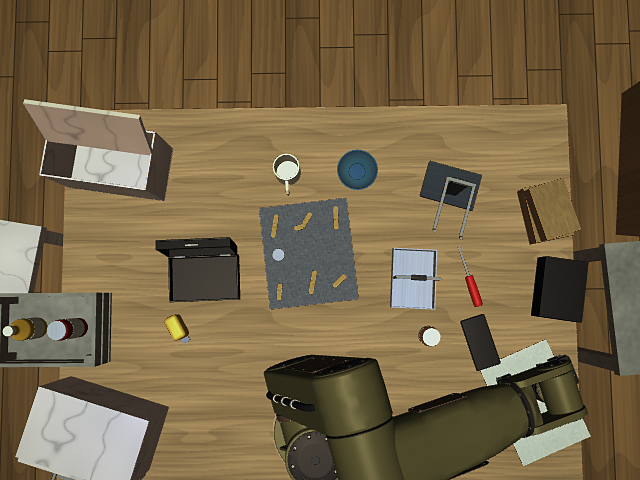

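View pics/side0.png

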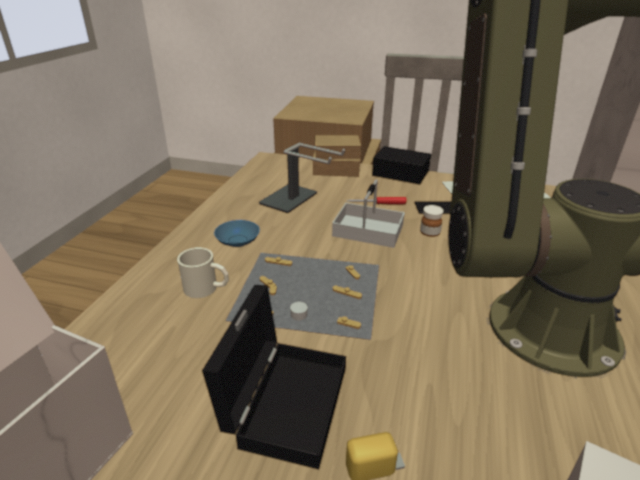

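The top view shows the case (205,270) with its lid up on the far side. The mat (308,253) carries six pieces and the tin (278,255). The caddy is at (414,278) and the hook stand at (450,190), with its prongs towards the robot. Next I'll measure them.

```bash
cat > m.py <<'E'
from h import *
import sys
def pieces(c,zs=0.009,box=None,minA=40):
    hsv=cv2.cvtColor(c["img"],cv2.COLOR_BGR2HSV)
    P=cloud(c)
    m=cv2.inRange(hsv,(10,90,60),(32,255,255))
    if box is not None:
        x0,x1,y0,y1=box
        v,u=np.mgrid[:480,:640]
        K=c["intrinsics"];V=c["view"];R=V[:3,:3];o=-R.T@V[:3,3]
        d=np.stack([(u-K[0,2])/K[0,0],(v-K[1,2])/K[1,1],np.ones_like(u)],-1)@R
        W=o+d*((zs-o[2])/d[...,2])[...,None]
        m[~((W[...,0]>x0)&(W[...,0]<x1)&(W[...,1]>y0)&(W[...,1]<y1))]=0
    out=[]
    for k in cv2.findContours(m,cv2.RETR_EXTERNAL,cv2.CHAIN_APPROX_NONE)[0]:
        if cv2.contourArea(k)<minA: continue
        w=np.array([ray(c,*p[0],zs)[:2] for p in k])*1000
        w=w.astype(np.float32)
        r=cv2.minAreaRect(w); (cx,cy),(a,b),t=r
        if a<b: a,b,t=b,a,t+90
        sol=cv2.contourArea(w)/cv2.contourArea(cv2.convexHull(w))
        out.append((cx,cy,a,b,(t+90)%180-90,sol,k.mean(0)[0]))
    return out
if __name__=="__main__":
    n=sys.argv[1]; c=camera(n)
    for p in pieces(c,box=eval(sys.argv[2]) if len(sys.argv)>2 else (.35,.63,-.1,.16)): print(np.round(p[:6],2),p[6].round())
E
python3 m.py top
python3 - <<'E'
from h import *
c=dict(np.load("top0.npz"));P=cloud(c)
img=cv2.resize(c["img"][190:315,150:500],None,fx=2.2,fy=2.2,interpolation=cv2.INTER_CUBIC);cv2.imwrite("pics/top0z.png",img)
for u,v in[(308,300),(260,207),(346,198),(357,297),(272,309),(392,248),(437,249),(436,308),(391,307),(414,278),(420,277),(169,301),(239,298),(172,255),(238,255),(205,280),(436,162),(450,190),(446,180),(433,229),(460,237),(420,205),(480,175),(156,245),(236,238)]: print(u,v,P[v,u].round(3),ray(c,u,v,0).round(3)[:2])
E
```

```text
[362.94   6.54 208.31  23.01  89.61   0.89] [316. 306.]
[399.63 107.8   48.7   14.48  -5.34   0.88] [279. 291.]
[430.28 -66.48  47.18  14.33 -45.55   0.98] [339. 280.]
[427.51  10.63  68.13  14.02 -10.68   0.86] [312. 282.]
[4.5123e+02 1.4705e+02 1.9782e+02 2.0310e+01 4.0000e-02 8.8000e-01] [264. 276.]
[592.3  120.92  68.66  14.49  -9.51   0.87] [274. 226.]
[ 6.0409e+02 -5.8000e+01  4.7110e+01  1.4620e+01 -5.3000e-01  8.9000e-01] [336. 221.]
[601.81  35.28  68.45  21.71 -43.09   0.72] [303. 222.]
308 300 [0.375 0.024 0.003] [0.375 0.024]
260 207 [0.649 0.164 0.001] [0.649 0.164]
346 198 [ 0.675 -0.09  -0.01 ] [ 0.673 -0.09 ]
357 297 [ 0.382 -0.118  0.004] [ 0.382 -0.118]
272 309 [0.349 0.129 0.004] [0.349 0.129]
392 248 [ 0.524 -0.222  0.003] [ 0.524 -0.222]
437 249 [ 0.52  -0.353  0.002] [ 0.52  -0.354]
436 308 [ 0.349 -0.348 -0.006] [ 0.349 -0.347]
391 307 [ 0.353 -0.217 -0.005] [ 0.353 -0.217]
414 278 [ 0.433 -0.267  0.129] [ 0.436 -0.285]
420 277 [ 0.435 -0.283  0.129] [ 0.439 -0.302]
169 301 [0.375 0.424 0.023] [0.374 0.43 ]
239 298 [0.382 0.223 0.013] [0.382 0.225]
172 255 [0.506 0.412 0.044] [0.509 0.423]
238 255 [0.507 0.227 0.012] [0.507 0.229]
205 280 [ 0.435  0.325 -0.   ] [0.435 0.325]
436 162 [ 0.775 -0.354  0.013] [ 0.778 -0.357]
450 190 [ 0.682 -0.382  0.068] [ 0.694 -0.396]
446 180 [ 0.692 -0.352  0.169] [ 0.724 -0.385]
433 229 [ 0.559 -0.312  0.183] [ 0.579 -0.343]
460 237 [ 0.538 -0.382  0.18 ] [ 0.555 -0.421]
420 205 [ 0.651 -0.308 -0.006] [ 0.65  -0.307]
480 175 [ 0.736 -0.483  0.009] [ 0.738 -0.485]
156 245 [0.525 0.425 0.162] [0.539 0.471]
236 238 [0.557 0.235 0.002] [0.558 0.235]
```

View pics/top0z.png

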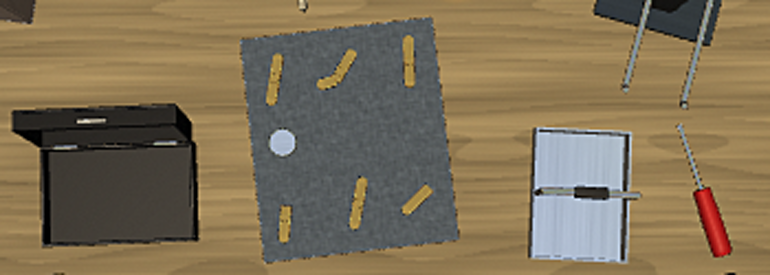

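Six pieces are on the mat:
- **Good:** px (274,226), (312,282) and (336,217).
- **Short:** px (279,291) and (339,280).
- **Bent:** px (303,222).

Lengths and widths match the given sizes. Next I'll write a pose-difference helper and move to the first good piece.

```bash
cat > d.py <<'E'
# units from the measured pose to x y z yawdeg (tool down)
from h import *
from scipy.spatial.transform import Rotation as Q
import sys
x,y,z,yaw=map(float,sys.argv[1:5])
o=ctrl.get_obs();R=Q.from_euler("xyz",o["eef_rot"]);T=Q.from_euler("xyz",[np.pi,0,np.radians(yaw)])
print("shift",(R.inv().apply(np.array([x,y,z])-o["ee_pos"])/.03).round(2),"turn",(np.degrees((R.inv()*T).as_rotvec())/10).round(2),"t",o["time_s"])
E
python3 m.py top "(.35,.68,-.085,.14)"; python3 d.py .4275 .0106 .16 -10.7
```

```text
[361.56  13.78 193.85  20.13  89.61   0.89] [313. 306.]
[399.63 107.8   48.7   14.48  -5.34   0.88] [279. 291.]
[430.27 -66.48  47.18  14.33 -45.53   0.98] [339. 280.]
[427.51  10.63  68.13  14.02 -10.68   0.86] [312. 282.]
[592.3  120.92  68.66  14.49  -9.51   0.87] [274. 226.]
[601.81  35.28  68.45  21.71 -43.09   0.72] [303. 222.]
[ 6.1443e+02 -5.8100e+01  6.7790e+01  1.4620e+01 -5.3000e-01  8.9000e-01] [335. 218.]
[663.95  28.16 223.34  29.66  89.43   0.92] [304. 199.]
shift [ 13.54 -13.88   1.51] turn [-0.    0.    3.03] t 0.2
```

```bash
python3 -m inch '1 .97 -.99 .1 0 0 0;1 .97 -.99 .1 0 0 0;1 .97 -.99 .1 0 0 0;1 .97 -.99 .1 0 0 0;1 .97 -.99 .1 0 0 0;1 .97 -.99 .1 0 0 0;1 .97 -.99 .1 0 0 0;1 .97 -.99 .1 0 0 0;1 .97 -.99 .1 0 0 0;1 .97 -.99 .1 0 0 0' && python3 -m inch '1 .97 -.99 .1 0 0 0;1 .97 -.99 .1 0 0 0;1 .97 -.99 .1 0 0 0;1 .93 -.99 .2 0 0 0;0 0 0 0 0 0 1;0 0 0 0 0 0 1;0 0 0 0 0 0 1;0 0 0 0 0 0 0;0 0 0 0 0 0 0'
python3 d.py .4275 .0106 .005 -10.7
python3 - <<'E'
from h import *
c=camera("wrist");save(c,"w1");P=cloud(c);print(P[240,320])
print(ctrl.get_obs()["qpos"].round(2))
E
```

```text
time_s: 1.45
ee_pos: [0.3593, -0.1395, 0.1754]
eef_rot: [3.141, -0.0, 0.342]
force: [0.2, -0.8, -0.0]
grip_width: 0.094
grip_force: 0.0
time_s: 2.58
ee_pos: [0.4276, 0.0097, 0.1604]
eef_rot: [-3.142, 0.0, -0.178]
force: [-0.2, -0.8, -0.2]
grip_width: 0.0489
grip_force: 0.0
shift [-0.01 -0.03  5.18] turn [-0.    0.    0.05] t 2.575
[0.40904612 0.01606182 0.01256988]
[-0.06  0.07  1.9   0.    1.17  1.69]
```

View pics/w1.png

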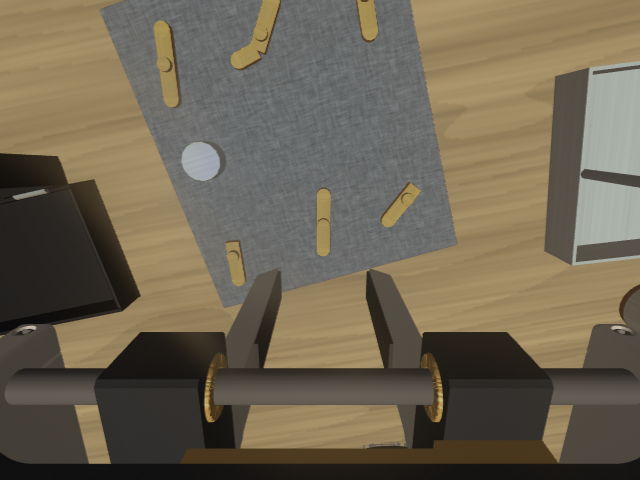

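The wrist view shows the target bar under the gripper at (323,222). The short pieces are at (235,263) and (401,205), the bent one at (262,30), and good ones at (167,63) and (368,20). I'll check positions in this view too.

```bash
python3 m.py wrist "(.37,.63,-.085,.14)"; python3 -m inch '0 0 0 1 0 0 0;0 0 0 1 0 0 0;0 0 0 1 0 0 0;0 0 0 1 0 0 0;0 0 0 .7 0 0 0;0 0 0 .47 0 0 0;-1 0 0 0 0 0 0;-1 0 0 0 0 0 0;-1 0 0 0 0 0 0;-1 0 0 0 0 0 0' 25 && python3 -m inch '-1 0 0 0 0 0 0;-1 0 0 0 0 0 0;-1 0 0 -1 0 0 0;-1 0 0 -1 0 0 0;-1 0 0 -1 0 0 0;-1 0 0 -1 0 0 0;-1 0 0 -.5 0 0 0'; python3 d.py .43 .275 .145 2
```

```text
[386.97 139.32  33.48   4.52   6.04   0.66] [209. 279.]
[372.02 -67.8   34.32   3.83  89.94   0.63] [407. 259.]
[398.64 107.6   49.22  14.93  -3.89   0.92] [235. 262.]
[425.54  10.04  69.18  13.97 -10.61   0.94] [323. 222.]
[428.8  -66.7   48.83  15.95 -47.17   0.95] [399. 205.]
[591.1  120.56  69.15  16.89 -10.9    0.93] [167.  64.]
[594.44 -59.15  33.04  14.5    1.35   0.96] [367.  18.]
[598.81  35.32  66.28  23.15 -45.7    0.78] [258.  35.]
time_s: 3.92
ee_pos: [0.428, 0.0097, 0.0059]
eef_rot: [-3.141, -0.001, -0.182]
force: [-0.9, 0.5, 3.6]
grip_width: 0.0132
grip_force: 25.0
time_s: 4.8
ee_pos: [0.428, 0.0097, 0.1416]
eef_rot: [-3.141, -0.002, -0.182]
force: [-0.3, 0.2, -1.0]
grip_width: 0.0136
grip_force: 25.0
shift [-1.53 -8.71 -0.11] turn [-0.   -0.01 -1.24] t 4.8
```

Grip holds at 13.6 mm, which is right for the bar. The case centre works out at about (0.443, 0.323) with yaw about 2°. I'll place the first piece at y = 0.27.

```bash
python3 -m inch '-1 -.17 -.97 0 0 0 0;-1 -.17 -.97 0 0 0 0;-1 -.17 -.97 0 0 0 0;-1 -.17 -.97 0 0 0 0;-1 -.17 -.97 0 0 0 0;-1 -.17 -.97 0 0 0 0;-1 -.17 -.97 0 0 0 0;-1 -.17 -.97 0 0 0 0;-1 -.17 -.9 0 0 0 0;-1 0 0 0 0 0 -.62' && python3 -m inch '-1 0 0 0 0 0 -.62;-1 0 0 .9 0 0 0;-1 0 0 .9 0 0 0;-1 0 0 .9 0 0 0;-1 0 0 .9 0 0 0;-1 0 0 .5 0 0 0;-1 0 0 .27 0 0 0;-1 0 0 0 0 0 0'; python3 d.py .43 .275 .009 2
```

```text
time_s: 6.05
ee_pos: [0.429, 0.2748, 0.1394]
eef_rot: [3.141, 0.001, -0.07]
force: [0.4, -0.1, -1.0]
grip_width: 0.0135
grip_force: 25.0
time_s: 7.05
ee_pos: [0.4295, 0.2735, 0.0092]
eef_rot: [3.141, 0.0, 0.035]
force: [-0.1, 0.5, -0.7]
grip_width: 0.0135
grip_force: 25.0
shift [ 0.02 -0.05  0.01] turn [ 0.  0. -0.] t 7.05
```

```bash
python3 -m inch '-.4 0 0 0 0 0 0;-.4 0 0 0 0 0 0;-.4 0 0 0 0 0 0;-.4 0 0 -1 0 0 0;-.4 0 0 -1 0 0 0;-.4 0 0 -1 0 0 0;-.4 0 0 -1 0 0 0;-.4 0 0 -1 0 0 0;-.4 0 0 -1 0 0 0;-.4 0 0 -.4 0 0 0' && python3 -m inch '0 .87 .88 0 0 0 0;0 .87 .88 0 0 0 0;0 .87 .88 0 0 0 0;0 .87 .88 0 0 0 0;0 .87 .88 0 0 0 0;0 .87 .88 0 0 0 0;0 0 0 .8 0 0 .6;0 0 0 .8 0 0 .6;0 0 0 .4 0 0 0'; python3 d.py .5915 .1207 .006 -10; python3 m.py wrist "(.37,.65,-.085,.14)"; python3 -c "
from h import *
save(camera('side'),'s1')"
```

```text
time_s: 8.3
ee_pos: [0.4299, 0.2737, 0.2028]
eef_rot: [-3.141, -0.002, 0.035]
force: [-0.1, 0.4, 0.5]
grip_width: 0.0281
grip_force: 0.0
time_s: 9.43
ee_pos: [0.5908, 0.1205, 0.1392]
eef_rot: [3.141, 0.002, -0.174]
force: [-0.4, 0.4, 0.5]
grip_width: 0.0472
grip_force: 0.0
shift [ 0.03 -0.01  4.44] turn [0.   0.01 0.  ] t 9.425
[375.83 109.2   12.33   6.83  79.96   0.94] [366. 407.]
[402.43  36.35  65.32  16.09  10.27   0.68] [430. 378.]
[432.93 -72.3   34.74  24.84 -49.46   0.91] [531. 338.]
[591.19 120.58  69.91  13.86  -9.7    0.97] [323. 224.]
[600.66  34.98  69.47  23.5  -44.24   0.78] [412. 199.]
[613.37 -59.24  69.77  19.38   1.23   0.91] [515. 167.]
```

View pics/s1.png

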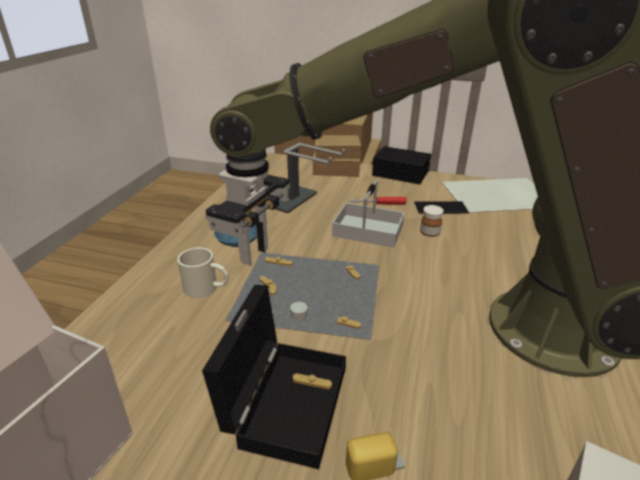

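The first good piece lies flat in the case at (312,381), and the gripper is over the second.

```bash
python3 -m inch '0 0 0 1 0 0 0;0 0 0 1 0 0 0;0 0 0 1 0 0 0;0 0 0 .8 0 0 0;0 0 0 .63 0 0 0;-1 0 0 0 0 0 0;-1 0 0 0 0 0 0;-1 0 0 0 0 0 0;-1 0 0 0 0 0 0;-1 0 0 0 0 0 0' 25 && python3 -m inch '-1 0 0 0 0 0 0;-1 0 0 -1 0 0 0;-1 0 0 -1 0 0 0;-1 0 0 -1 0 0 0;-1 0 0 -1 0 0 0;-1 0 0 -1 0 0 0;-1 0 0 -1 0 0 0;-1 0 0 -1 0 0 0;-1 0 0 0 0 0 0'; python3 d.py .43 .325 .21 2
```

```text
time_s: 10.78
ee_pos: [0.5919, 0.1207, 0.0091]
eef_rot: [-3.141, -0.001, -0.175]
force: [-1.6, -0.4, 6.1]
grip_width: 0.0128
grip_force: 25.0
time_s: 11.9
ee_pos: [0.5922, 0.1208, 0.2203]
eef_rot: [-3.14, -0.004, -0.175]
force: [0.9, -0.2, -0.7]
grip_width: 0.0131
grip_force: 25.0
shift [-6.51 -5.76  0.33] turn [-0.   -0.02 -1.2 ] t 11.9
```

```bash
python3 -m inch '-1 -.93 -.82 0 0 0 0;-1 -.93 -.82 0 0 0 0;-1 -.93 -.82 0 0 0 0;-1 -.93 -.82 0 0 0 0;-1 -.93 -.82 0 0 0 0;-1 -.93 -.83 0 0 0 0;-1 -.93 -.83 0 0 0 0;-1 0 0 0 0 0 -.6;-1 0 0 0 0 0 -.6;-1 0 0 .6 0 0 0' && python3 -m inch '-1 0 0 1 0 0 0;-1 0 0 1 0 0 0;-1 0 0 1 0 0 0;-1 0 0 1 0 0 0;-1 0 0 1 0 0 0;-1 0 0 .7 0 0 0;-1 0 0 .5 0 0 0;-1 0 0 0 0 0 0'; python3 d.py .43 .325 .0115 2
```

```text
time_s: 13.15
ee_pos: [0.4292, 0.3249, 0.1996]
eef_rot: [-3.141, -0.0, 0.036]
force: [0.3, -0.1, -0.7]
grip_width: 0.0127
grip_force: 25.0
time_s: 14.15
ee_pos: [0.4285, 0.3243, 0.0131]
eef_rot: [3.14, 0.002, 0.035]
force: [0.3, -0.3, -0.7]
grip_width: 0.0132
grip_force: 25.0
shift [ 0.05 -0.02  0.05] turn [ 0.01  0.01 -0.  ] t 14.15
```

```bash
python3 -m inch '-.4 0 0 .06 0 0 0;-.4 0 0 0 0 0 0;-.4 0 0 0 0 0 0;-.4 0 0 -1 0 0 0;-.4 0 0 -1 0 0 0;-.4 0 0 -1 0 0 0;-.4 0 0 -1 0 0 0;-.4 0 0 -1 0 0 0;-.4 0 0 -1 0 0 0;-.4 0 0 -.4 0 0 0' && python3 -m inch '0 .44 1 0 0 0 0;0 .44 1 0 0 0 0;0 .44 1 0 0 0 0;0 .44 1 0 0 0 0;0 .44 1 0 0 0 0;0 .44 1 0 0 0 0;0 .44 1 0 0 0 0;0 .44 1 0 0 0 0;0 .44 1 0 0 0 0;0 .44 1 0 0 0 0' && python3 -m inch '0 .44 1 .4 0 0 0;0 .44 1 .5 0 0 0;0 .44 1 .7 0 0 0;0 0 0 .5 0 0 .15;0 0 0 0 0 0 0'; python3 d.py .6137 -.0587 .007 .5; python3 m.py wrist "(.37,.65,-.085,.14)"
```

```text
time_s: 15.4
ee_pos: [0.4296, 0.325, 0.2063]
eef_rot: [-3.14, -0.002, 0.035]
force: [0.6, -0.6, -0.2]
grip_width: 0.0281
grip_force: 0.0
time_s: 16.65
ee_pos: [0.5717, 0.0285, 0.2037]
eef_rot: [-3.142, 0.001, 0.035]
force: [-0.1, 0.4, -0.2]
grip_width: 0.047
grip_force: 0.0
time_s: 17.27
ee_pos: [0.6133, -0.0584, 0.14]
eef_rot: [-3.141, 0.003, 0.008]
force: [-0.0, -0.1, 0.3]
grip_width: 0.0475
grip_force: 0.0
shift [0.02 0.01 4.43] turn [-0.    0.02 -0.  ] t 17.275
[373.99 -50.97  66.3    5.71 -89.5    0.82] [316. 429.]
[427.63  55.93  91.6   21.42  -7.84   0.62] [216. 388.]
[600.57  34.7   69.75  21.76 -44.65   0.77] [224. 237.]
[613.37 -58.69  70.09  13.7    1.82   0.95] [323. 224.]
```

```bash
python3 -m inch '0 0 0 1 0 0 -.1;0 0 0 1 0 0 0;0 0 0 1 0 0 0;0 0 0 .8 0 0 0;0 0 0 .6 0 0 0;-1 0 0 0 0 0 0;-1 0 0 0 0 0 0;-1 0 0 0 0 0 0;-1 0 0 0 0 0 0;-1 0 0 0 0 0 0' 25 && python3 -m inch '-1 0 0 0 0 0 0;-1 0 0 -1 0 0 0;-1 0 0 -1 0 0 0;-1 0 0 -1 0 0 0;-1 0 0 -1 0 0 0;-1 0 0 -1 0 0 0;-1 0 0 -1 0 0 0;-1 0 0 -1 0 0 0;-1 0 0 0 0 0 0'; python3 d.py .43 .375 .21 2
```

```text
time_s: 18.58
ee_pos: [0.6146, -0.0591, 0.0102]
eef_rot: [3.141, -0.001, 0.026]
force: [-0.5, -0.8, 5.9]
grip_width: 0.012
grip_force: 25.0
time_s: 19.7
ee_pos: [0.6149, -0.0592, 0.2214]
eef_rot: [3.141, -0.003, 0.026]
force: [-0.1, -0.5, -1.2]
grip_width: 0.0102
grip_force: 45.4
shift [ -5.79 -14.63   0.35] turn [ 0.   -0.02 -0.05] t 19.7
```

```bash
python3 -c "
from h import *
c=camera('wrist');cv2.imwrite('pics/w2.png',c['img'])
print(ctrl.get_obs()['grip_width'],ctrl.get_obs()['grip_force'])"; python3 m.py top "(.35,.68,-.085,.14)"
```

```text
0.010401098374584894 45.39483927190304
[399.63 107.8   48.7   14.48  -5.34   0.88] [279. 291.]
[457.24  -4.65 212.42 159.01  -0.63   0.97] [321. 275.]
[667.66 -48.33  70.43  20.73  89.43   0.9 ] [333. 199.]
[ 6.2653e+02 -1.1870e+01  1.4665e+02  1.0298e+02  8.7090e+01  4.8000e-01] [318. 220.]
[664.6   92.71  94.24  29.66  89.45   0.95] [283. 200.]
```

View pics/w2.png

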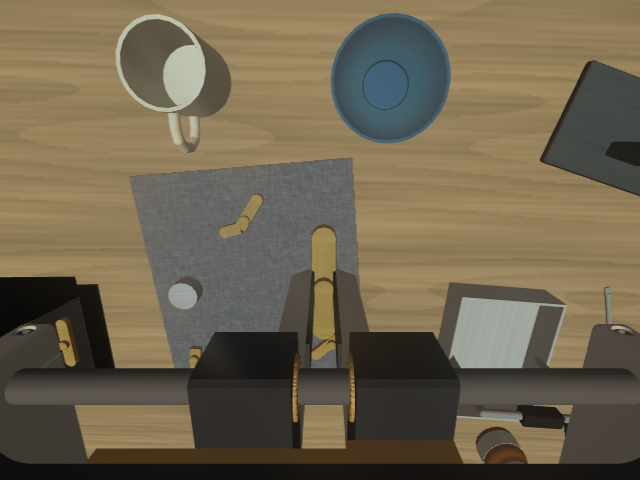

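The third piece is held straight between the fingers at (323,280).

```bash
python3 -m inch '-1 -.39 -.975 0 0 0 0;-1 -.39 -.975 0 0 0 0;-1 -.39 -.975 0 0 0 0;-1 -.39 -.975 0 0 0 0;-1 -.39 -.975 0 0 0 0;-1 -.39 -.975 0 0 0 0;-1 -.39 -.975 0 0 0 0;-1 -.39 -.975 0 0 0 0;-1 -.39 -.975 0 0 0 0;-1 -.39 -.975 0 0 0 0' && python3 -m inch '-1 -.38 -.975 0 0 0 0;-1 -.38 -.975 0 0 0 0;-1 -.38 -.975 0 0 0 0;-1 -.38 -.975 0 0 0 0;-1 -.38 -.975 0 0 0 0;-1 0 0 0 0 0 0' && python3 -m inch '-1 0 0 1 0 0 0;-1 0 0 1 0 0 0;-1 0 0 1 0 0 0;-1 0 0 1 0 0 0;-1 0 0 1 0 0 0;-1 0 0 1 0 0 0;-1 0 0 .6 0 0 0;-1 0 0 .25 0 0 0;-1 0 0 0 0 0 0';python3 d.py .43 .375 .0125 2
```

```text
time_s: 21.05
ee_pos: [0.4887, 0.231, 0.2179]
eef_rot: [3.141, 0.002, 0.026]
force: [0.1, -0.5, -0.5]
grip_width: 0.0102
grip_force: 45.4
time_s: 21.8
ee_pos: [0.4277, 0.376, 0.2177]
eef_rot: [3.14, 0.002, 0.028]
force: [1.1, -1.3, -1.2]
grip_width: 0.0106
grip_force: 45.4
time_s: 22.92
ee_pos: [0.4291, 0.3749, 0.0142]
eef_rot: [3.142, 0.0, 0.026]
force: [0.1, -0.8, -0.7]
grip_width: 0.0107
grip_force: 45.4
shift [ 0.03 -0.    0.06] turn [ 0.    0.   -0.05] t 22.925
```

```bash
python3 -m inch '-.4 0 0 0 0 0 0;-.4 0 0 0 0 0 0;-.4 0 0 0 0 0 0;-.4 0 0 -1 0 0 0;-.4 0 0 -1 0 0 0;-.4 0 0 -1 0 0 0;-.4 0 0 -1 0 0 0;-.4 0 0 -.5 0 0 0;0 -.12 .98 0 0 0 0;0 -.12 .98 0 0 0 0' && python3 -m inch '0 -.12 .99 0 0 0 0;0 -.12 .99 0 0 0 0;0 -.12 .99 0 0 0 0;0 -.12 .99 0 0 0 0;0 -.12 .99 0 0 0 0;0 -.12 .99 0 0 0 0;0 -.12 .99 0 0 0 0;0 0 0 0 0 0 .6;0 0 0 0 0 0 0'; python3 d.py .403 .1075 .009 -4.5; python3 m.py wrist "(.37,.65,-.085,.14)"; python3 m.py top "(.35,.68,-.085,.14)";python3 -c "
from h import *
save(camera('side'),'s2')"
```

```text
time_s: 24.18
ee_pos: [0.4229, 0.3153, 0.1485]
eef_rot: [3.141, 0.001, 0.026]
force: [0.4, -0.4, 0.1]
grip_width: 0.0442
grip_force: 0.0
time_s: 25.3
ee_pos: [0.4033, 0.1074, 0.1488]
eef_rot: [3.142, 0.0, -0.079]
force: [-1.1, 0.2, 0.0]
grip_width: 0.0468
grip_force: 0.0
shift [-0.01 -0.    4.66] turn [ 0.  0. -0.] t 25.3
[370.54 -68.43  33.     3.81 -84.39   0.61] [505. 241.]
[398.42 106.81  49.32  13.47  -4.85   0.97] [324. 226.]
[428.78 -66.5   49.44  18.4  -49.23   0.93] [507. 182.]
[580.78  49.44  30.02  11.41  85.43   0.94] [376.   5.]
[361.41  -7.94 150.42  20.13  89.61   0.91] [321. 306.]
[430.27 -66.48  47.18  14.33 -45.53   0.98] [339. 280.]
[ 4.1293e+02  1.2086e+02  8.0920e+01  3.7760e+01 -1.0000e-02  9.5000e-01] [274. 288.]
[ 4.0554e+02  9.3030e+01  1.0702e+02  3.4760e+01 -3.9000e-01  5.6000e-01] [285. 291.]
[601.81  35.28  68.45  21.71 -43.09   0.72] [303. 222.]
[663.95  28.16 223.34  29.66  89.43   0.92] [304. 199.]
```

View pics/s2.png

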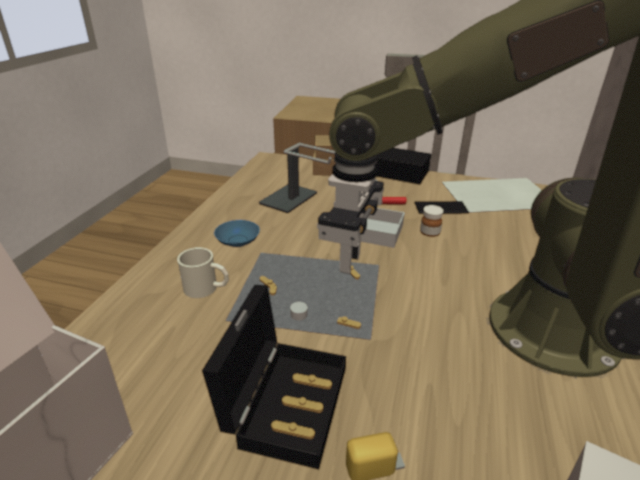

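The case holds three pieces flat and separate, at (312,381), (302,404) and (292,429). Next is the first short piece.

```bash
python3 -m inch '0 0 0 1 0 0 0;0 0 0 1 0 0 0;0 0 0 1 0 0 0;0 0 0 1 0 0 0;0 0 0 .63 0 0 0;-1 0 0 0 0 0 0;-1 0 0 0 0 0 0;-1 0 0 0 0 0 0;-1 0 0 0 0 0 0;-1 0 0 0 0 0 0' 25 && python3 -m inch '-1 0 0 0 0 0 0;-1 0 0 -1 0 0 0;-1 0 0 -1 0 0 0;-1 0 0 -1 0 0 0;-1 0 0 -1 0 0 0;-1 0 0 -1 0 0 0;-1 0 0 -.6 0 0 0;-1 0 0 0 0 0 0'; python3 d.py .39 -.258 .18 -3
```

```text
time_s: 26.7
ee_pos: [0.4038, 0.1077, 0.0109]
eef_rot: [-3.141, -0.001, -0.079]
force: [-2.5, 0.6, 9.1]
grip_width: 0.0101
grip_force: 42.7
time_s: 27.7
ee_pos: [0.4039, 0.1077, 0.1792]
eef_rot: [-3.141, -0.003, -0.079]
force: [0.2, -0.3, -0.7]
grip_width: 0.0101
grip_force: 34.2
shift [ 0.5  12.19 -0.03] turn [-0.   -0.01 -0.15] t 27.7
```

```bash
python3 -m inch '-1 .05 1 0 0 0 0;-1 .05 1 0 0 0 0;-1 .05 1 0 0 0 0;-1 .05 1 0 0 0 0;-1 .05 1 0 0 0 0;-1 .05 1 0 0 0 0;-1 .05 1 0 0 0 0;-1 .05 1 0 0 0 0;-1 .05 1 0 0 0 0;-1 .05 1 0 0 0 0' && python3 -m inch '-1 0 1 0 0 0 0;-1 0 1 0 0 0 0;-1 0 .19 0 0 0 0;-1 0 0 0 0 0 0'; python3 d.py .39 -.258 .035 -3; python3 -c "
from h import *
save(camera('wrist'),'w3')"; python3 m.py top "(.35,.68,-.085,.14)"
```

```text
time_s: 28.95
ee_pos: [0.3943, -0.1935, 0.1771]
eef_rot: [-3.141, 0.001, -0.079]
force: [1.1, 0.2, 0.1]
grip_width: 0.0104
grip_force: 34.2
time_s: 29.45
ee_pos: [0.3893, -0.2577, 0.1775]
eef_rot: [-3.141, 0.001, -0.079]
force: [0.6, 0.6, -0.4]
grip_width: 0.0102
grip_force: 34.2
shift [0.03 0.01 4.75] turn [-0.    0.01 -0.15] t 29.45
[361.56  13.78 193.85  20.13  89.61   0.89] [313. 306.]
[430.27 -66.48  47.18  14.33 -45.53   0.98] [339. 280.]
[601.81  35.28  68.45  21.71 -43.09   0.72] [303. 222.]
[663.95  28.16 223.34  29.66  89.43   0.93] [304. 199.]
```

View pics/w3.png

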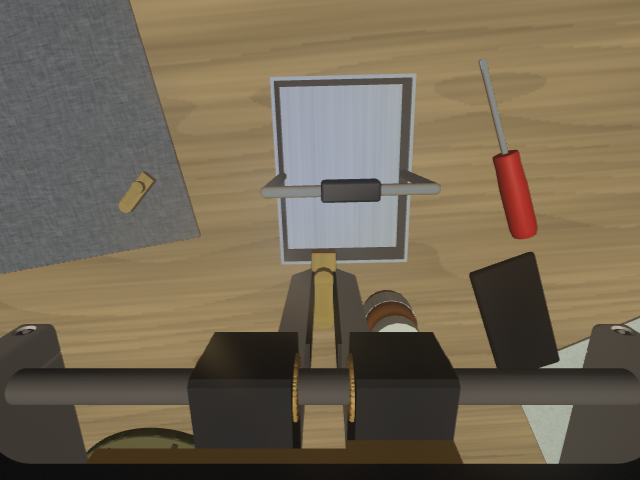

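The short piece is held at (323,290). The caddy rim spans about (272..415, 75..262) with its grip at (351,190), and the jar sits clear at (390,315). I'll lower the piece in.

```bash
python3 -m inch '-1 0 0 1 0 0 0;-1 0 0 1 0 0 0;-1 0 0 1 0 0 0;-1 0 0 1 0 0 0;-1 0 0 .95 0 0 0;-1 0 0 0 0 0 0;-.4 0 0 0 0 0 0;-.4 0 0 0 0 0 0;-.4 0 0 0 0 0 0;-.4 0 0 -1 0 0 0' && python3 -m inch '-.4 0 0 -1 0 0 0;0 0 0 -1 0 0 0;0 0 0 -1 0 0 0;0 0 0 -1 0 0 0;0 0 0 0 0 0 0'; python3 m.py wrist "(.39,.5,-.13,-.0)"; python3 m.py wrist "(.33,.55,-.35,-.2)"; python3 d.py .4315 -.069 .15 -46
python3 - <<'E'
from h import *
c=camera("wrist");P=cloud(c);h=cv2.cvtColor(c["img"],cv2.COLOR_BGR2HSV)
m=(P[...,2]>.11)&(P[...,2]<.145)&(P[...,0]>.38)&(h[...,2]<80)&(abs(P[...,1]+.28)<.06)
print(m.sum(),np.median(P[m],0),P[m].min(0),P[m].max(0))
m=(P[...,2]>.11)&(P[...,2]<.145)&(P[...,0]>.41)&(P[...,0]<.46)&(abs(P[...,1]+.28)<.06)
q=P[m];print(np.polyfit(q[:,1],q[:,0],1),q[:,1].min(),q[:,1].max())
m=(abs(P[...,2]-.042)<.004)&(abs(P[...,0]-.435)<.12)&(abs(P[...,1]+.28)<.1)
print(cv2.minAreaRect(P[m][:,:2].astype(np.float32)*1000))
E
```

```text
time_s: 30.8
ee_pos: [0.3888, -0.2576, 0.0591]
eef_rot: [-3.14, 0.002, -0.079]
force: [-0.7, -0.8, 1.2]
grip_width: 0.0281
grip_force: 0.0
time_s: 31.42
ee_pos: [0.3903, -0.2587, 0.1818]
eef_rot: [3.139, -0.004, -0.079]
force: [-0.2, -0.7, 0.5]
grip_width: 0.047
grip_force: 0.0
[429.3  -66.56  50.1   14.27 -46.22   0.95] [136. 193.]
[ 444.98 -122.35  109.86   16.79    0.8     0.9 ] [186. 169.]
[ 385.11 -257.5    47.99   11.8    -4.34    0.96] [322. 219.]
[ 3.6748e+02 -2.8868e+02  1.2265e+02  7.4960e+01 -8.9970e+01  1.1000e-01] [374. 251.]
[ 4.9794e+02 -2.7485e+02  1.4969e+02  1.0412e+02 -8.9990e+01  4.6000e-01] [310.  82.]
shift [ 0.9  -6.39  0.98] turn [0.   0.   4.15] t 31.525
898 [ 0.43376768 -0.2856355   0.13281436] [ 0.42630201 -0.3376654   0.1102124 ] [ 0.4416077  -0.25948808  0.13523595]
[0.05709312 0.45028026] -0.33982328099119674 -0.22009711397111711
((433.36688232421875, -279.9577331542969), (124.35601043701172, 170.44248962402344), 86.69197845458984)
```

Short piece is in the caddy at (0.385, -0.258). The caddy measures 124 x 170 mm, as given, centred at (0.4335, -0.280) with yaw -3.3°. Next is the second short piece.

```bash
python3 -m inch '0 .13 -.91 0 0 0 0;0 .13 -.91 0 0 0 0;0 .13 -.91 0 0 0 0;0 .13 -.91 .2 0 0 0;0 .13 -.91 .2 0 0 0;0 .13 -.91 .2 0 0 0;0 .13 -.92 .2 0 0 0;0 0 0 .2 0 0 1;0 0 0 0 0 0 1;0 0 0 0 0 0 1' && python3 -m inch '0 0 0 0 0 0 1;0 0 0 0 0 0 .15;0 0 0 0 0 0 0'; python3 d.py .432 -.0695 .0095 -46.2; python3 m.py wrist "(.4,.5,-.13,-.0)"
```

```text
time_s: 32.83
ee_pos: [0.4314, -0.0693, 0.1485]
eef_rot: [3.141, 0.002, -0.608]
force: [0.0, 0.5, 0.3]
grip_width: 0.0471
grip_force: 0.0
time_s: 33.2
ee_pos: [0.4317, -0.0694, 0.1492]
eef_rot: [3.141, 0.001, -0.8]
force: [0.1, 0.3, 0.1]
grip_width: 0.0471
grip_force: 0.0
shift [ 0.01 -0.01  4.66] turn [0.   0.   0.04] t 33.2
[429.02 -66.81  49.27  13.81 -45.87   0.97] [323. 225.]
[ 4.5013e+02 -1.2018e+02  9.9750e+01  1.9430e+01  3.4000e-01  9.7000e-01] [345. 167.]
```

```bash
python3 -m inch '0 0 0 1 0 0 0;0 0 0 1 0 0 0;0 0 0 1 0 0 0;0 0 0 1 0 0 0;0 0 0 .64 0 0 0;-1 0 0 0 0 0 0;-1 0 0 0 0 0 0;-1 0 0 0 0 0 0;-1 0 0 0 0 0 0;-1 0 0 0 0 0 0' 25 && python3 -m inch '-1 0 0 0 0 0 0;-1 0 0 -1 0 0 0;-1 0 0 -1 0 0 0;-1 0 0 -1 0 0 0;-1 0 0 -1 0 0 0;-1 0 0 -1 0 0 0;-1 0 0 -.6 0 0 0;-1 0 0 0 0 0 0;-1 0 0 0 0 0 -1;-1 0 0 0 0 0 -1' && python3 -m inch '-1 0 0 0 0 0 -1;-1 0 0 0 0 0 -1;-1 0 0 0 0 0 -.27;-1 0 0 0 0 0 0'; python3 d.py .388 -.302 .18 -3.3;python3 m.py top "(.35,.68,-.085,.14)"
```

```text
time_s: 34.5
ee_pos: [0.4322, -0.0696, 0.0111]
eef_rot: [-3.141, -0.001, -0.803]
force: [-1.9, 0.3, 6.8]
grip_width: 0.0107
grip_force: 27.0
time_s: 35.75
ee_pos: [0.4315, -0.0694, 0.1774]
eef_rot: [3.141, 0.001, -0.448]
force: [-0.4, -0.2, -0.5]
grip_width: 0.0103
grip_force: 26.3
time_s: 36.25
ee_pos: [0.4315, -0.0694, 0.1776]
eef_rot: [-3.141, 0.001, -0.058]
force: [-0.3, -0.5, -0.7]
grip_width: 0.0106
grip_force: 26.3
shift [-1.    7.82 -0.08] turn [-0.    0.01 -0.  ] t 36.25
[450.27 -62.49  78.89  63.18 -14.44   0.95] [336. 274.]
[4.2831e+02 2.4920e+01 1.7067e+02 1.5348e+02 8.9610e+01 2.5000e-01] [313. 293.]
[601.81  35.28  68.45  21.71 -43.09   0.72] [303. 222.]
[663.95  28.16 223.34  29.66  89.43   0.92] [304. 199.]
```

```bash
python3 -m inch '-1 -.13 .98 0 0 0 0;-1 -.13 .98 0 0 0 0;-1 -.13 .98 0 0 0 0;-1 -.13 .98 0 0 0 0;-1 -.12 .98 0 0 0 0;-1 -.12 .98 0 0 0 0;-1 -.12 .98 0 0 0 0;-1 -.12 .98 0 0 0 0;-1 0 0 0 0 0 0' && python3 -m inch '-1 0 0 1 0 0 0;-1 0 0 1 0 0 0;-1 0 0 1 0 0 0;-1 0 0 1 0 0 0;-1 0 0 .8 0 0 0;-1 0 0 0 0 0 0;-.4 0 0 0 0 0 0;-.4 0 0 0 0 0 0;-.4 0 0 0 0 0 0;-.4 0 0 -1 0 0 0' && python3 -m inch '-.4 0 0 -1 0 0 0;0 0 0 -1 0 0 0;0 0 0 -1 0 0 0;0 0 0 -1 0 0 0;0 0 0 0 0 0 0';  python3 m.py wrist "(.33,.43,-.35,-.2)";python3 m.py top "(.35,.65,-.085,.14)"; python3 d.py .60 .035 .18 -43;python3 -c "
from h import *
c=camera('top');cv2.imwrite('pics/t2.png',cv2.resize(c['img'][205:245,280:330],None,fx=10,fy=10,interpolation=cv2.INTER_CUBIC))
for p in [(280,205),(330,245)]:print(ray(c,*p,.011))"
```

```text
time_s: 37.42
ee_pos: [0.3878, -0.3036, 0.1778]
eef_rot: [-3.141, 0.001, -0.061]
force: [0.1, 0.8, -1.3]
grip_width: 0.0104
grip_force: 26.3
time_s: 38.67
ee_pos: [0.3876, -0.3019, 0.0637]
eef_rot: [-3.14, 0.002, -0.058]
force: [0.3, -1.0, 0.9]
grip_width: 0.028
grip_force: 0.0
time_s: 39.3
ee_pos: [0.389, -0.3031, 0.1866]
eef_rot: [3.139, -0.003, -0.058]
force: [-0.5, -0.5, -1.0]
grip_width: 0.0468
grip_force: 0.0
[ 337.77 -211.45   22.46   15.75   88.42    0.6 ] [241. 266.]
[ 382.56 -257.7    42.57   13.07   -5.05    0.98] [281. 221.]
[ 3.6747e+02 -3.1053e+02  7.8930e+01  7.4920e+01  8.9990e+01  2.2000e-01] [346. 247.]
[ 384.18 -302.86   46.56   11.99   -3.65    1.  ] [322. 218.]
[361.56  13.78 193.85  20.13  89.61   0.89] [313. 306.]
[601.81  35.28  68.45  21.71 -43.09   0.72] [303. 222.]
shift [  6.4  -11.64   0.14] turn [-0.    0.    3.97] t 39.4
[0.65254239 0.10425285 0.011     ]
[ 0.53361308 -0.04128724  0.011     ]
```

View pics/t2.png

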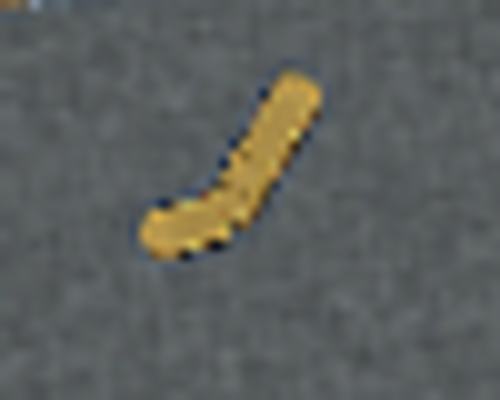

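The zoom shows the bent piece. Its straight arm runs from the bend near (225,205) to its tip at (300,90), so yaw is about -32°. I'll move over it and refine with the wrist view.

```bash
python3 -m inch '0 .535 -.97 0 0 0 0;0 .535 -.97 0 0 0 0;0 .535 -.97 0 0 0 0;0 .535 -.97 0 0 0 0;0 .535 -.97 0 0 0 0;0 .535 -.97 0 0 0 0;0 .535 -.97 0 0 0 0;0 .535 -.97 0 0 0 0;0 .535 -.97 0 0 0 0;0 .535 -.97 0 0 0 0' && python3 -m inch '0 .535 -.97 .4 0 0 0;0 .535 -.97 .4 0 0 0;0 0 0 .4 0 0 1;0 0 0 0 0 0 1;0 0 0 0 0 0 .87;0 0 0 0 0 0 0'
python3 - <<'E'
from h import *
c=camera("wrist");cv2.imwrite("pics/w4.png",c["img"][130:330,220:420])
h=cv2.cvtColor(c["img"],cv2.COLOR_BGR2HSV);m=cv2.inRange(h,(10,90,60),(32,255,255));P=cloud(c)
v,u=np.nonzero(m);w=np.array([ray(c,a,b,.011) for a,b in zip(u,v)])
k=(abs(w[:,0]-.6)<.05)&(abs(w[:,1]-.035)<.05)&(P[v,u,2]<.03);w=w[k,:2];print(len(w),w.mean(0))
for yaw in(-28,-32,-36):
    a=np.radians(yaw);t=(w-[.6,.035])@np.array([[np.cos(a),-np.sin(a)],[np.sin(a),np.cos(a)]])
    print(yaw,[(round(s,3),t[abs(t[:,0]-s)<.003][:,1].round(4).min(),t[abs(t[:,0]-s)<.003][:,1].round(4).max()) for s in(-.02,-.01,0,.01,.02,.03)])
E
python3 d.py .6 .035 .0095 -32
```

```text
time_s: 40.7
ee_pos: [0.5655, -0.0203, 0.1831]
eef_rot: [-3.142, 0.002, -0.058]
force: [-0.4, -0.9, -0.9]
grip_width: 0.0472
grip_force: 0.0
time_s: 41.45
ee_pos: [0.6004, 0.0349, 0.1473]
eef_rot: [3.141, 0.002, -0.558]
force: [0.6, 0.2, -0.6]
grip_width: 0.0469
grip_force: 0.0
1035 [0.60165739 0.03465287]
-28 [(-0.02, np.float64(-0.0046), np.float64(0.0182)), (-0.01, np.float64(-0.0082), np.float64(0.0106)), (0, np.float64(-0.0089), np.float64(0.0045)), (0.01, np.float64(-0.0095), np.float64(0.0042)), (0.02, np.float64(-0.0101), np.float64(0.0035)), (0.03, np.float64(-0.0105), np.float64(0.0027))]
-32 [(-0.02, np.float64(-0.0059), np.float64(0.0166)), (-0.01, np.float64(-0.0087), np.float64(0.0087)), (0, np.float64(-0.0087), np.float64(0.0047)), (0.01, np.float64(-0.0086), np.float64(0.0047)), (0.02, np.float64(-0.0085), np.float64(0.0047)), (0.03, np.float64(-0.0085), np.float64(0.0046))]
-36 [(-0.02, np.float64(-0.0071), np.float64(0.0141)), (-0.01, np.float64(-0.0095), np.float64(0.0069)), (0, np.float64(-0.0089), np.float64(0.0049)), (0.01, np.float64(-0.0081), np.float64(0.0056)), (0.02, np.float64(-0.0073), np.float64(0.0062)), (0.03, np.float64(-0.0066), np.float64(0.0068))]
shift [-0.01  0.    4.6 ] turn [0.   0.01 0.02] t 41.5
```

```bash
python3 -m inch '0 .2 .07 1 0 0 0;0 0 0 1 0 0 0;0 0 0 1 0 0 0;0 0 0 1 0 0 0;0 0 0 .58 0 0 0;-1 0 0 0 0 0 0;-1 0 0 0 0 0 0;-1 0 0 0 0 0 0;-1 0 0 0 0 0 0;-1 0 0 0 0 0 0' 25 && python3 -m inch '-1 0 0 0 0 0 0;-1 0 0 -1 0 0 0;-1 0 0 -1 0 0 0;-1 0 0 -1 0 0 0;-1 0 0 -1 0 0 0;-1 0 0 -1 0 0 0;-1 0 0 -1 0 0 0;-1 0 0 0 0 0 -1;-1 0 0 0 0 0 -1;-1 0 0 0 0 0 -.87' && python3 -m inch '-1 0 0 0 0 0 0'; python3 d.py .472 -.283 .19 -3.3;python3 m.py top "(.35,.65,-.085,.14)"
```

```text
time_s: 42.75
ee_pos: [0.6052, 0.0299, 0.0118]
eef_rot: [-3.141, -0.001, -0.559]
force: [-0.2, -0.7, 4.8]
grip_width: 0.0103
grip_force: 25.0
time_s: 44.0
ee_pos: [0.6046, 0.03, 0.1909]
eef_rot: [-3.142, 0.0, -0.052]
force: [0.5, -0.0, -0.6]
grip_width: 0.0105
grip_force: 25.0
time_s: 44.12
ee_pos: [0.6047, 0.03, 0.1909]
eef_rot: [-3.142, 0.0, -0.059]
force: [0.0, -0.8, -0.3]
grip_width: 0.01
grip_force: 25.0
shift [-3.8  10.68  0.03] turn [-0.    0.   -0.01] t 44.125
[374.   -58.67  49.15  46.09  89.51   0.56] [334. 302.]
[ 4.5057e+02  5.9720e+01  1.9753e+02  1.5975e+02 -3.9000e-01  9.7000e-01] [295. 277.]
[6.0210e+02 4.5910e+01 1.2882e+02 9.4250e+01 8.9560e+01 4.5000e-01] [306. 226.]
[644.96  54.53  99.85   8.88  89.45   0.82] [297. 207.]
[ 6.0288e+02  1.2212e+02  9.4240e+01  1.7640e+01 -8.0000e-02  9.2000e-01] [274. 222.]
```

```bash
python3 -m inch '-1 -.345 .97 0 0 0 0;-1 -.345 .97 0 0 0 0;-1 -.345 .97 0 0 0 0;-1 -.345 .97 0 0 0 0;-1 -.345 .97 0 0 0 0;-1 -.345 .97 0 0 0 0;-1 -.345 .97 0 0 0 0;-1 -.345 .97 0 0 0 0;-1 -.345 .97 0 0 0 0;-1 -.345 .97 0 0 0 0' && python3 -m inch '-1 -.35 .98 0 0 0 0;-1 0 0 0 0 0 0'; python3 d.py .472 -.283 .042 -3.3
python3 - <<'E'
from h import *
c=camera("wrist");K=c["intrinsics"];h=cv2.cvtColor(c["img"],cv2.COLOR_BGR2HSV);m=cv2.inRange(h,(10,90,60),(32,255,255))
P=cloud(c);m=(m>0)&(P[...,2]>.15);print(m.sum(),P[m].min(0),P[m].max(0))
E
```

```text
time_s: 45.42
ee_pos: [0.4841, -0.2554, 0.191]
eef_rot: [-3.142, 0.0, -0.062]
force: [-0.9, -0.2, -0.2]
grip_width: 0.0102
grip_force: 25.0
time_s: 45.68
ee_pos: [0.4717, -0.2846, 0.1909]
eef_rot: [3.142, 0.0, -0.063]
force: [-0.4, -0.5, -0.6]
grip_width: 0.0103
grip_force: 25.0
shift [ 0.01 -0.05  4.96] turn [ 0.    0.   -0.03] t 45.675
9705 [ 0.43622007 -0.38718963  0.16824686] [ 0.60195509 -0.21155501  0.37035208]
```

I'll lower it further out from the handle, then shift in.

```bash
python3 -m inch '-1 .63 0 0 0 0 0;-1 0 0 1 0 0 0;-1 0 0 1 0 0 0;-1 0 0 1 0 0 0;-1 0 0 .9 0 0 0;-1 -.5 0 0 0 0 0;-1 0 0 .9 0 0 0;-1 0 0 .1 0 0 0;-1 0 0 0 0 0 0' && python3 -m inch '-.4 0 0 0 0 0 0;-.4 0 0 0 0 0 0;-.4 0 0 0 0 0 0;-.4 0 0 0 0 0 0;-.4 0 0 -1 0 0 0;-.4 0 0 -1 0 0 0;-.4 0 0 -1 0 0 0;-.4 0 0 -1 0 0 0;-.4 0 0 -1 0 0 0;-.4 0 0 0 0 0 0'
python3 m.py top "(.3,.68,-.085,.14)"; python3 -c "
from h import *
save(camera('wrist'),'w5')"
```

```text
time_s: 46.85
ee_pos: [0.4768, -0.2831, 0.0445]
eef_rot: [3.142, -0.0, -0.058]
force: [0.1, 0.0, -0.9]
grip_width: 0.0105
grip_force: 25.0
time_s: 48.1
ee_pos: [0.477, -0.284, 0.1962]
eef_rot: [3.14, -0.003, -0.058]
force: [-0.2, 0.7, -0.2]
grip_width: 0.0284
grip_force: 0.0
[344.54  28.49 223.07  89.18  89.64   0.74] [303. 314.]
[663.95  28.16 223.34  29.66  89.43   0.93] [304. 199.]
```

View pics/w5.png

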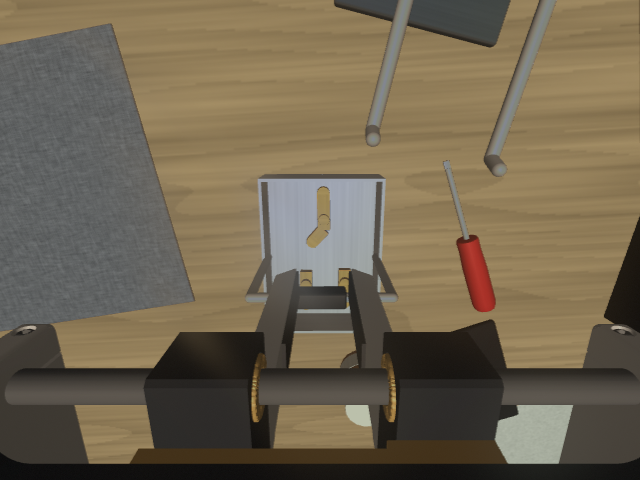

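All three rejects lie in the tray: the bent one at (320,215) and the shorts at (306,278) and (344,278). The mat is empty apart from the tin. Prong tips are at (373,137) and (497,167). Next I'll measure the hook and the lid.

```bash
python3 - <<'E'
from h import *
c=camera("wrist");P=cloud(c)
for p in[(373,137),(497,167),(391,50),(523,80)]: print(p,P[p[1],p[0]].round(3),ray(c,*p,.187 if p[1]>100 else .174).round(3))
m=(P[...,2]>.155)&(P[...,2]<.19)&(P[...,0]>.52)&(P[...,0]<.69)&(P[...,1]<-.25)&(P[...,1]>-.45)
q=P[m];s=q[:,1]>-.352-.3*(q[:,0]-.55)
for k in(s,~s):
  if k.sum()>20:
    f=np.polyfit(q[k,0],q[k,1],1);print(k.sum(),f,np.degrees(np.arctan(f[0])),q[k].min(0),q[k].max(0))
c=camera("top");P=cloud(c)
for y in(.25,.29,.325,.37,.41):
    m=(abs(P[...,1]-y)<.01)&(P[...,0]>.45)&(P[...,0]<.6)&(P[...,2]>.03)
    q=P[m];o=np.argsort(q[:,2]);print(y,q[o][::max(1,len(o)//5)][:,[0,2]].round(3).tolist(),q[o][-1].round(3))
c=camera("side");P=cloud(c)
for y in(.26,.3,.34,.38):
    m=(abs(P[...,1]-y)<.008)&(P[...,0]>.46)&(P[...,0]<.6)&(P[...,2]>.04)&(P[...,2]<.2)
    q=P[m]; 
    if len(q): f=np.polyfit(q[:,2],q[:,0],1);o=np.argsort(q[:,2]);print("side",y,len(q),f,q[o][::len(o)//5][:,[0,2]].round(3).tolist(),q[o][-1])
E
python3 d.py .61 .2 .25 0
```

```text
(373, 137) [ 0.555 -0.315  0.187] [ 0.555 -0.315  0.187]
(497, 167) [ 0.536 -0.382  0.186] [ 0.536 -0.381  0.187]
(391, 50) [ 0.598 -0.327  0.174] [ 0.598 -0.327  0.174]
(523, 80) [ 0.58  -0.397  0.175] [ 0.58  -0.397  0.174]
2197 [-0.29390314 -0.15190139] -16.37822769808226 [ 0.55098365 -0.33923684  0.16764446] [ 0.62174931 -0.31163256  0.18893816]
2934 [-0.29656171 -0.22436955] -16.518339895811124 [ 0.53096153 -0.41241081  0.16661806] [ 0.61821499 -0.37979619  0.18818392]
0.25 [[0.506, 0.031], [0.523, 0.036], [0.513, 0.044], [0.529, 0.16], [0.532, 0.164], [0.536, 0.172]] [0.536 0.243 0.173]
0.29 [[0.509, 0.03], [0.514, 0.036], [0.525, 0.042], [0.529, 0.16], [0.527, 0.163], [0.521, 0.168]] [0.526 0.298 0.169]
0.325 [[0.503, 0.03], [0.511, 0.037], [0.526, 0.042], [0.532, 0.161], [0.519, 0.167], [0.523, 0.178]] [0.525 0.324 0.183]
0.37 [[0.512, 0.03], [0.506, 0.037], [0.526, 0.043], [0.541, 0.159], [0.535, 0.163], [0.538, 0.169]] [0.516 0.369 0.172]
0.41 [[0.501, 0.03], [0.521, 0.036], [0.518, 0.042], [0.523, 0.16], [0.525, 0.164], [0.516, 0.168]] [0.527 0.41  0.169]
side 0.26 258 [0.01218149 0.53041119] [[0.529, 0.04], [0.532, 0.064], [0.533, 0.091], [0.535, 0.117], [0.537, 0.163], [0.524, 0.166]] [0.52451966 0.26109413 0.16619405]
side 0.3 277 [0.00780897 0.52959942] [[0.511, 0.04], [0.529, 0.067], [0.532, 0.09], [0.535, 0.113], [0.541, 0.163], [0.519, 0.166]] [0.51952575 0.30562238 0.16577427]
side 0.34 372 [-0.01188063  0.5296554 ] [[0.507, 0.04], [0.529, 0.069], [0.531, 0.097], [0.534, 0.125], [0.518, 0.164], [0.524, 0.178]] [0.52122899 0.34403119 0.17794248]
side 0.38 388 [0.00818447 0.52681735] [[0.503, 0.04], [0.527, 0.067], [0.529, 0.093], [0.532, 0.119], [0.524, 0.163], [0.52, 0.166]] [0.51856044 0.37954214 0.16570281]
shift [  3.52 -16.34  -1.89] turn [-0.01  0.01 -0.33] t 48.35
```

Hook yaw is -16.5° with the seat at (0.574, -0.357). The lid is upright with its outer face at x ≈ 0.54. I'll go behind the lid with the fingers shut and recheck the pieces in the case.

```bash
python3 -m inch '-1 .108 -.5 -1 0 0 0;-1 .108 -.975 -.8 0 0 0;-1 .108 -.975 0 0 0 0;-1 .108 -.975 0 0 0 0;-1 .108 -.975 0 0 0 0;-1 .108 -.975 0 0 0 0;-1 .108 -.975 0 0 0 0;-1 .108 -.975 0 0 0 0;-1 .108 -.975 0 0 0 0;-1 .108 -.975 0 0 0 0' && python3 -m inch '-1 .108 -.975 0 0 0 0;-1 .108 -.975 0 0 0 0;-1 .108 -.975 0 0 0 0;-1 .108 -.975 0 0 0 0;-1 .108 -.975 0 0 0 0;-1 .108 -.975 0 0 0 0;-1 .108 -.975 0 0 0 0;-1 .108 -.975 0 0 0 0;-1 .108 -.975 0 0 0 0;-1 .108 -.975 0 0 0 0' && python3 -m inch '-1 .1 -.975 0 0 0 0;-1 0 -.5 0 0 0 0;-1 0 0 0 0 0 -.53;-1 0 0 0 0 0 0'; python3 d.py .58 .325 .143 2; python3 - <<'E'
from m import *
c=camera("top")
for p in pieces(c,.012,(.38,.5,.22,.43)): print(np.round(p[:6],2))
for p in pieces(c,.011,(.365,.63,-.08,.14)): print("mat",np.round(p[:6],2))
E
```

```text
time_s: 49.6
ee_pos: [0.5247, -0.0066, 0.2472]
eef_rot: [-3.142, 0.001, -0.058]
force: [0.2, -0.2, -0.7]
grip_width: 0.0005
grip_force: 0.0
time_s: 50.85
ee_pos: [0.574, 0.2834, 0.247]
eef_rot: [3.141, 0.001, -0.058]
force: [0.6, -0.8, -0.1]
grip_width: 0.0005
grip_force: 0.0
time_s: 51.35
ee_pos: [0.5795, 0.3263, 0.2476]
eef_rot: [3.141, 0.001, 0.034]
force: [-0.5, -0.7, 0.5]
grip_width: 0.0003
grip_force: 0.0
shift [0.02 0.04 3.49] turn [ 0.  0. -0.] t 51.35
[439.23 346.63 165.77 119.13  89.53   0.96]
```

```bash
python3 - <<'E'
from m import *
c=camera("side")
for p in pieces(c,.012,(.37,.51,.22,.43)): print(np.round(p[:6],2),p[6].round())
E
python3 -m inch '-1 0 0 1 0 0 0;-1 0 0 1 0 0 0;-1 0 0 1 0 0 0;-1 0 0 .49 0 0 0;-1 -.5 0 0 0 0 0;-1 -.5 0 0 0 0 0;-1 -.4 0 0 0 0 0;-1 -.4 0 0 0 0 0;-1 -.4 0 0 0 0 0;-1 0 0 0 0 0 0'; python3 d.py .502 .325 .1455 2
```

```text
[506.89 421.61  22.82  10.5  -64.61   0.83] [234. 441.]
[419.92 336.06  91.72  51.7  -11.84   0.82] [306. 412.]
[426.55 273.87  72.89  27.22   1.89   0.91] [312. 381.]
[370.94 313.56 187.     8.35 -87.55   0.59] [335. 409.]
time_s: 52.7
ee_pos: [0.5128, 0.3243, 0.1434]
eef_rot: [3.141, 0.001, 0.035]
force: [-0.0, 0.3, 0.2]
grip_width: 0.0006
grip_force: 0.0
shift [-0.36 -0.04 -0.07] turn [0. 0. 0.] t 52.7
```

```bash
python3 -c "
from h import *
save(camera('side'),'s3')"
```

```text
(no output)
```

View pics/s3.png

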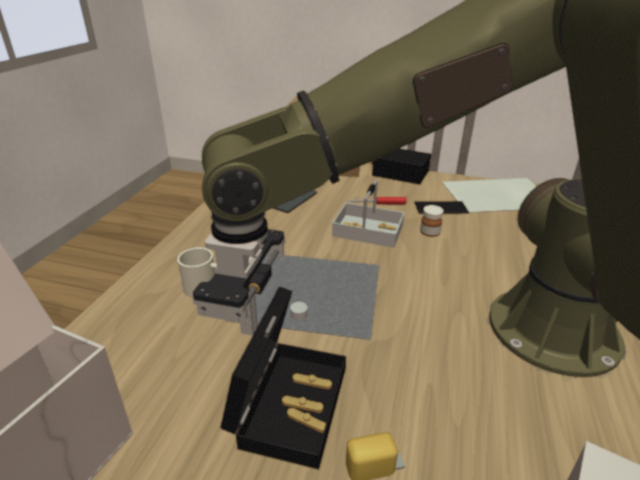

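The lid is swinging over, and all three good pieces are still in the case. One was nudged to (306,419) but lies flat. I'll continue along the arc.

```bash
python3 -m inch '-1 -.4 0 -.03 0 0 0;-1 -.42 0 .13 0 0 0;-1 -.42 0 .13 0 0 0;-1 -.42 0 .13 0 0 0;-1 -.35 0 .27 0 0 0;-1 -.35 0 .27 0 0 0;-1 -.35 0 .27 0 0 0;-1 0 0 0 0 0 0' && python3 -m inch '-1 -.18 0 .27 0 0 0;-1 -.18 0 .27 0 0 0;-1 -.18 0 .27 0 0 0;-1 -.12 0 .31 0 0 0;-1 -.12 0 .31 0 0 0;-1 -.12 0 .25 0 0 0;-1 0 0 0 0 0 0'; python3 d.py .406 .325 .0585 2
```

```text
time_s: 53.75
ee_pos: [0.4314, 0.3212, 0.1074]
eef_rot: [3.141, 0.002, 0.035]
force: [1.2, -0.2, 0.6]
grip_width: 0.0006
grip_force: 0.0
time_s: 54.62
ee_pos: [0.407, 0.3206, 0.0604]
eef_rot: [-3.141, -0.004, 0.035]
force: [-2.4, -9.7, 32.0]
grip_width: 0.0003
grip_force: 15.7
shift [-0.03 -0.15  0.06] turn [-0.   -0.02 -0.  ] t 54.625
```

```bash
python3 -m inch '-1 0 0 -.3 0 0 0;-1 0 0 -1 0 0 0;-1 0 0 -1 0 0 0;-1 0 0 -1 0 0 0;-1 0 0 -1 0 0 0;-1 0 0 -1 0 0 0;-1 0 0 -1 0 0 0;0 .01 1 0 0 0 0;0 .01 1 0 0 0 0;0 .01 1 0 0 0 0' && python3 -m inch '0 .01 1 0 0 0 0;0 .01 1 0 0 0 0;0 .01 1 0 0 0 0;0 .01 1 0 0 0 0;0 .01 1 0 0 0 0;0 .01 1 0 0 0 0;0 .01 1 0 0 0 0;0 .01 1 0 0 0 0;0 .01 1 0 0 0 0;0 .01 1 0 0 0 0' && python3 -m inch '0 .01 1 0 0 0 0;0 .01 1 0 0 0 0;0 .01 1 0 0 0 0;0 .01 1 0 0 0 0;0 .01 1 0 0 0 0;0 .01 1 0 0 0 0;0 .01 1 0 0 0 0;0 0 0 0 0 0 -1;0 0 0 0 0 0 -1;0 0 0 0 0 0 -1' && python3 -m inch '0 0 0 0 0 0 -1;0 0 0 0 0 0 -1;0 0 0 0 0 0 -1;0 0 0 0 0 0 -1;0 0 0 0 0 0 -1;0 0 0 0 0 0 -.47;0 0 0 0 0 0 0'; python3 d.py .434 -.28 .106 86.7
python3 - <<'E'
from h import *
c=camera("top");P=cloud(c)
m=(abs(P[...,0]-.443)<.055)&(abs(P[...,1]-.323)<.09);q=P[m];A=np.c_[q[:,:2],np.ones(len(q))];f=np.linalg.lstsq(A,q[:,2],rcond=None)[0]
print("lid plane",f,np.median(q[:,2]))
c=camera("wrist");save(c,"w6");P=cloud(c);h=cv2.cvtColor(c["img"],cv2.COLOR_BGR2HSV)
m=(P[...,2]>.12)&(P[...,2]<.142)&(abs(P[...,0]-.434)<.02)&(abs(P[...,1]+.28)<.03)
print(m.sum(),np.median(P[m],0),P[m].min(0),P[m].max(0))
E
```

```text
time_s: 55.88
ee_pos: [0.4092, 0.2297, 0.2465]
eef_rot: [3.141, 0.0, 0.035]
force: [0.5, -0.2, 0.7]
grip_width: 0.0271
grip_force: 0.0
time_s: 57.12
ee_pos: [0.4226, -0.0701, 0.2465]
eef_rot: [-3.141, 0.0, 0.035]
force: [-0.0, 0.7, 1.1]
grip_width: 0.0467
grip_force: 0.0
time_s: 58.38
ee_pos: [0.4321, -0.2789, 0.2464]
eef_rot: [-3.141, 0.0, 0.564]
force: [1.3, -0.6, -0.2]
grip_width: 0.0472
grip_force: 0.0
time_s: 59.25
ee_pos: [0.4321, -0.2789, 0.2465]
eef_rot: [-3.141, -0.0, 1.512]
force: [-0.2, -0.7, -0.1]
grip_width: 0.0471
grip_force: 0.0
shift [-0.04  0.07  4.68] turn [-0.   -0.   -0.01] t 59.25
lid plane [-0.00157683  0.0003215   0.05967166] 0.05908080767384635
858 [ 0.43372245 -0.27752056  0.13268116] [ 0.42603981 -0.3099494   0.12014771] [ 0.44158946 -0.25019343  0.13526291]
```

View pics/w6.png

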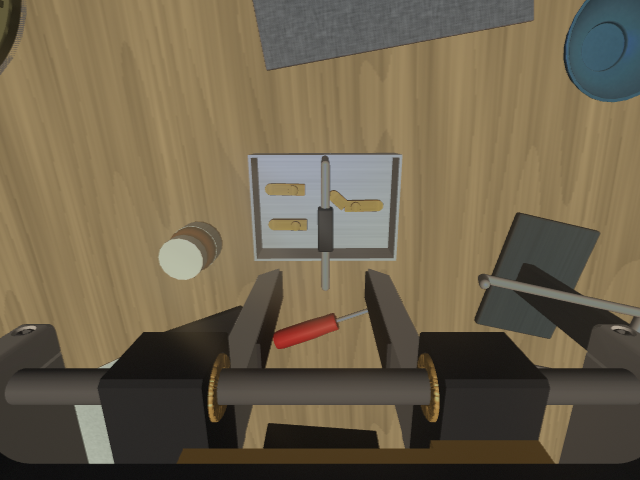

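The lid lies flat at 59 mm, so it is shut. The rejects sit in the tray at (286,189), (288,225) and (360,205), with the grip at (325,229). I'll lower and grasp the handle.

```bash
python3 -m inch '0 -.03 .06 1 0 0 0;0 0 0 1 0 0 0;0 0 0 1 0 0 0;0 0 0 1 0 0 0;0 0 0 .68 0 0 0;0 0 0 0 0 0 0;-1 0 0 0 0 0 0;-1 0 0 0 0 0 0;-1 0 0 0 0 0 0;-1 0 0 0 0 0 0' 55 && python3 -m inch '-1 0 0 0 0 0 0;-1 0 0 0 0 0 0;-1 0 0 -.2 0 0 0;-1 0 0 -.4 0 0 0;-1 0 0 -.5 0 0 0;-1 0 0 -.5 0 0 0;-1 0 0 -.5 0 0 0;-1 0 0 -.5 0 0 0;-1 0 0 -.3 0 0 0;-1 0 0 0 0 0 0';python3 d.py .49 -.332 .195 73.5
```

```text
time_s: 60.6
ee_pos: [0.4339, -0.28, 0.1067]
eef_rot: [3.141, 0.0, 1.513]
force: [-1.0, 0.1, 3.5]
grip_width: 0.0133
grip_force: 55.0
time_s: 61.85
ee_pos: [0.4341, -0.2801, 0.194]
eef_rot: [3.141, 0.001, 1.513]
force: [0.5, -1.0, -5.0]
grip_width: 0.0136
grip_force: 55.0
shift [-1.62  1.96 -0.03] turn [0.01 0.   1.32] t 61.85
```

```bash
python3 -m inch '-1 0 0 0 0 0 .33;-1 0 0 0 0 0 .33;-1 0 0 0 0 0 .33;-1 0 0 0 0 0 .33;-1 -.4 .5 0 0 0 0;-1 -.4 .5 0 0 0 0;-1 -.4 .5 0 0 0 0;-1 0 0 0 0 0 0';python3 d.py .574 -.357 .195 73.5
python3 - <<'E'
from h import *
c=camera("wrist");P=cloud(c)
m=(P[...,2]>.195)&(P[...,2]<.23)&(abs(P[...,0]-.48)<.08)&(abs(P[...,1]+.33)<.08)
q=P[m];print(m.sum(),np.median(q,0),q.min(0),q.max(0))
E
```

```text
time_s: 62.85
ee_pos: [0.4668, -0.3276, 0.1923]
eef_rot: [-3.14, -0.001, 1.282]
force: [0.1, -0.1, -5.3]
grip_width: 0.013
grip_force: 55.0
shift [ 0.08  3.7  -0.09] turn [-0.01 -0.   -0.  ] t 62.85
5261 [ 0.47083215 -0.31731801  0.21676298] [ 0.45111783 -0.36818672  0.19500453] [ 0.48755717 -0.26824941  0.2299688 ]
```

```bash
python3 -m inch '-1 .01 .46 -.1 0 0 0;-1 .01 .46 0 0 0 0;-1 .01 .46 0 0 0 0;-1 .01 .46 0 0 0 0;-1 .01 .46 0 0 0 0;-1 .01 .46 0 0 0 0;-1 .01 .46 0 0 0 0;-1 .01 .46 0 0 0 0;-1 0 0 0 0 0 0';python3 d.py .574 -.357 .159 73.5
python3 -c "
from h import *
save(camera('side'),'s4');save(camera('wrist'),'w7')"
```

```text
time_s: 64.03
ee_pos: [0.5733, -0.3558, 0.1957]
eef_rot: [-3.14, -0.0, 1.283]
force: [0.1, 0.1, -5.3]
grip_width: 0.0135
grip_force: 55.0
shift [-0.03  0.03  1.22] turn [-0.01 -0.    0.  ] t 64.025
```

View pics/w7.png

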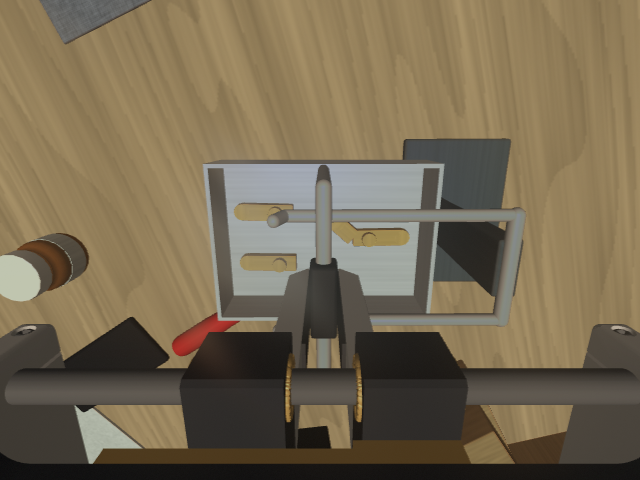

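The bar (323,215) is over the prong, inside its upturned tip (278,218), and the rejects are still in the tray. Now I'll lower it.

```bash
python3 -m inch '-1 0 0 .3 0 0 0;-1 0 0 .3 0 0 0;-1 0 0 .2 0 0 0;-1 0 0 .15 0 0 0;-1 0 0 0 0 0 0' && python3 -m inch '-1 0 0 .1 0 0 0;-1 0 0 .08 0 0 0;-1 0 0 0 0 0 0;-1 0 0 0 0 0 0'; python3 d.py .574 -.357 .159 73.5
```

```text
time_s: 64.75
ee_pos: [0.5732, -0.3563, 0.1676]
eef_rot: [-3.141, -0.0, 1.283]
force: [0.3, -1.3, -5.1]
grip_width: 0.0134
grip_force: 55.0
time_s: 65.25
ee_pos: [0.5734, -0.3563, 0.1627]
eef_rot: [3.141, 0.0, 1.283]
force: [0.4, 0.0, -6.5]
grip_width: 0.0135
grip_force: 55.0
shift [-0.01  0.03  0.12] turn [ 0.  0. -0.] t 65.25
```

```bash
python3 -m inch '-1 0 0 .06 0 0 0;-1 0 0 0 0 0 0;-1 0 0 0 0 0 0' && python3 -m inch '-1 0 0 .06 0 0 0;-1 0 0 0 0 0 0;-1 0 0 0 0 0 0'&& python3 -m inch '-1 0 0 .04 0 0 0;-1 0 0 0 0 0 0;-1 0 0 0 0 0 0'
```

```text
time_s: 65.62
ee_pos: [0.5733, -0.3563, 0.1607]
eef_rot: [-3.142, -0.0, 1.283]
force: [-0.2, -0.1, -5.1]
grip_width: 0.0131
grip_force: 55.0
time_s: 66.0
ee_pos: [0.5735, -0.3564, 0.1594]
eef_rot: [3.141, 0.0, 1.283]
force: [-0.1, -0.1, 0.2]
grip_width: 0.0139
grip_force: 55.0
time_s: 66.38
ee_pos: [0.5736, -0.3565, 0.1592]
eef_rot: [3.14, 0.001, 1.283]
force: [-3.9, 1.2, 7.7]
grip_width: 0.0134
grip_force: 55.0
```

The bar is seated, since the wrist load has reversed. I'll release gently and withdraw straight up.

```bash
python3 -m inch '-1 0 0 -.04 0 0 0;-1 0 0 0 0 0 0;-1 0 0 0 0 0 0' 5 && python3 -m inch '-.6 0 0 0 0 0 0;-.5 0 0 0 0 0 0;-.4 0 0 0 0 0 0;-.2 0 0 0 0 0 0;-.2 0 0 0 0 0 0;-.2 0 0 0 0 0 0;-.2 0 0 -.5 0 0 0;-.2 0 0 -.5 0 0 0;-.2 0 0 -1 0 0 0;-.2 0 0 -1 0 0 0' && python3 -m inch '-.2 0 0 -1 0 0 0;-.2 0 -1 0 0 0 0;-.2 0 -1 0 0 0 0;-.2 0 -1 0 0 0 0;-.2 0 -1 0 0 0 0;-.2 0 -1 0 0 0 0;-.2 0 0 0 0 0 0;-.2 0 0 0 0 0 0'; python3 -c "
from h import *
for n in('side','top'):save(camera(n),n+'9')"
```

```text
time_s: 66.75
ee_pos: [0.5735, -0.3565, 0.1592]
eef_rot: [3.141, 0.0, 1.283]
force: [-1.3, 0.3, 4.4]
grip_width: 0.0138
grip_force: 5.0
time_s: 68.0
ee_pos: [0.5733, -0.3563, 0.2512]
eef_rot: [3.141, 0.0, 1.283]
force: [0.4, 0.1, 0.1]
grip_width: 0.0377
grip_force: 0.0
time_s: 69.0
ee_pos: [0.4301, -0.314, 0.2798]
eef_rot: [3.14, 0.001, 1.282]
force: [0.0, -0.3, 0.2]
grip_width: 0.0381
grip_force: 0.0
```

View pics/side9.png

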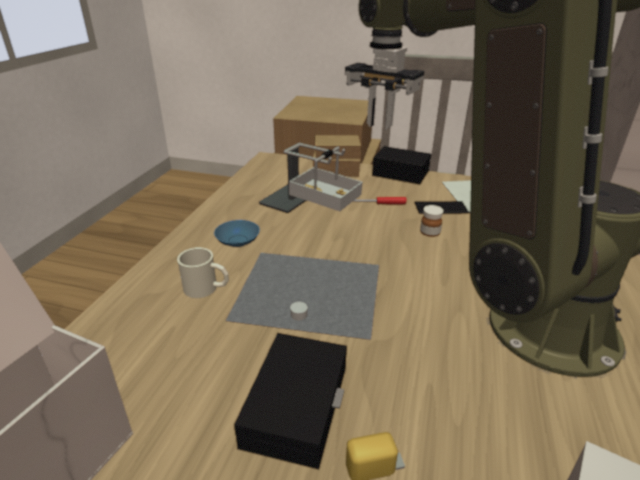

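The case is shut at (297,398). The caddy hangs level across both prongs at (325,180) with the rejects inside, and the other items look unmoved. I'll let it settle and hand in.

```bash
python3 -m inch '-.2 0 0 0 0 0 0;-.2 0 0 0 0 0 0;-.2 0 0 0 0 0 0;-.2 0 0 0 0 0 0;-.2 0 0 0 0 0 0;-.2 0 0 0 0 0 0;-.2 0 0 0 0 0 0;-.2 0 0 0 0 0 0' && python3 -c "
from h import *
P=cloud(camera('top'));m=(abs(P[...,0]-.574)<.1)&(abs(P[...,1]+.357)<.08)&(P[...,2]>.08)&(P[...,2]<.11)
q=P[m];print(len(q),q.min(0) if len(q) else '',q.max(0) if len(q) else '')
from station import ticket
print(ticket.hand_in())"
```

```text
time_s: 70.1
ee_pos: [0.4295, -0.3137, 0.2789]
eef_rot: [-3.142, -0.0, 1.283]
force: [0.6, -0.7, 0.2]
grip_width: 0.0376
grip_force: 0.0
259 [ 0.49366649 -0.436023    0.08039811] [ 0.6730816  -0.27703607  0.10959629]
the job is handed in; nothing more can be done
None
```

Job handed in at about 70 s of the 210 s allowed: the three good latches are in the shut case, and the two short ones and the bent one are in the caddy, hanging across both prongs; the judge's verdict was not shown.

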